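# Tighten a pillar clamp with its sprung captive screw

## Task

Tighten the clamp on the low pillar so that its jaw grips the aluminium bar stub firmly. Its black knob idles while it is sprung in: pull it gently straight up, feel for the slots, keep it pulled while you drive it clockwise until the jaw bites, then let it spring back. Do not force the pull or crush the bar, and leave the bar and the things around it where they are.

Things in the scene. Friction and masses are not known exactly. Their poses are not given: they have to be found in the camera images.
- bracket: Steel C-shaped clamp bracket bolted to a low concrete pillar foot (100 x 130 mm, 118 mm high). Origin on the vertical screw axis at worktop height; z up; the clamp's mouth opens to +x, the pillar foot stands on the -x side (from x -137 to -37 mm). Anvil top at z 52 mm; the head (64 x 56 mm) spans z 100 to 140 mm, the knob stands on it. Fixed.
- knob_grip (a point): Middle of the black fluted round knob (36 mm across, 28 mm high, on the screw axis), 168 mm above the worktop when sprung in: the knob's underside is then 14 mm above the bracket's head. It moves up with the pull. Any yaw grips it; a firm grip of about 40 N holds against slip.
- pull (a joint): Pull-out of the captive screw, up (m). 0 sprung in; spring 3.5 N at 0 plus 0.35 N per mm. Below 5 mm it turns idle. At 5 mm its 2-ended cross pin meets the six-slotted nut: on a tooth the pull goes solid; a clockwise turn of up to 0.75 rad under light pull lets it rise. Slots end at 11 mm. Drives at 8 to 10.5 mm, after up to 0.35 rad of play, only while held out; let go, the nut stays.
- washer (a joint): Squeeze (m) of the stiff spring washer behind the cross pin, hidden in the head: 10 N per mm of upward pull on the nut (pin against a tooth or against the slot ends), on top of the screw's own spring. 0 relaxed; 4 to 10 N is a good searching pull; more than 1.8 mm (18 N) strains it. The nut's angle at the start is not known.
- jaw_face (a point): Centre of the underside of the moving jaw's rubber pad (40 x 40 x 8 mm) on the screw axis. It goes down 3 mm per radian of clockwise (seen from above) nut turn. It starts 83 to 86.2 mm above the worktop; a bar on the anvil is met at 82 mm.
- jaw: The moving steel jaw plate (44 x 44 x 8 mm) over the pad; origin at its underside centre, on the screw axis. The nut runs at about 0.1 N m; once the pad bites it yields 20 N per mm (60 N per radian of turn) and the torque climbs 0.03 N m per 10 N. A firm grip is 20 to 75 N on the bar (0.18 to 0.33 N m while turning); let go, anything over 42 N eases back to 42 N.
- bar: Loose square aluminium bar stub 30 x 30 x 110 mm lying along y on the anvil under the jaw; origin at the centre of its underside, 52 mm above the worktop.
- organiser: White pill organiser 45 x 150 x 25 mm with flip lids, bystander; origin under its centre.
- clip_a: Black rubber collar clip, ring 60 mm across, 28 mm high, bystander; origin under the ring's centre.
- clip_b: Second collar clip, the same, bystander.
- gripper_trainer: Green V-shaped hand grip trainer, about 140 x 80 x 24 mm, bystander; origin on the worktop at its middle.
Not all that is in view belongs to the job. Of the things like the bracket, leave any that is orange or purple; of the rest the smaller one is meant.

How it is judged:
By the outcome, as a careful person would: the job done as asked, in the order asked, and still so for the second after the job is handed in, with the robot touching nothing.
It also fails if it takes over 72 s, if anything falls off the work surface, if the arm or the gripper's body presses on something with over 40 N, if the wrist force passes 120 N, or if a joint passes its speed limit or range.

## Robot

A 6-joint arm with a two-finger parallel gripper is mounted at the origin on the work surface. World frame = base frame: x ahead of the robot, y to its left, z up, the work surface at z = 0. Lengths are in mm, angles in rad, forces in N, time in s.
With the tool pointing down it reaches from about 350 to 975 mm from the base axis. Payload 7.1 kg.
Tool frame: the origin (TCP) lies at the very end of the fingers, on their centre line; the grasp point (between the pads) lies 19 mm behind it (ctrl.grip_point_offset is the distance from the TCP to the grasp point, in mm); x points along the fingers, y is the direction in which the jaws open and shut, and the axes are right-handed (so a half turn about x gives the same grasp; the last joint's range is limited). The gripper opens to 88 mm and grips with 3 to 60 N. Pads are 20 mm wide; open, the fingers measure 115 mm over their backs; the gripper's body (75 mm by 178 mm) begins 61 mm behind the grasp point.
Start: joints at [1.278, 0.423, 1.63, -0, 1.089, -0.019], TCP at [168.963, 601.711, 222.675] pointing down, gripper open.
Joint ranges: [-3, 3], [-0.9, 2.11], [0.09, 2.58], [-1.31, 4.45], [0.11, 2.69], [-2.54, 2.54]. Speed limits (rad/s): [2.39, 2.39, 3.01, 3.14, 3.14, 3.14].

## Interface

Orientations are given as a rotation vector (axis times angle).
In Python, from workcell import ctrl, vision, workorder gives the robot as it stands.
- The arm moves only by the shell command python3 -m crank 'ROWS'. ROWS is JSON, a list of rows, each a list of 3 entries, a list of its own where there are three numbers: the shift along the tool's x, y, z in m, then the turn, a rotation vector about the tool's x, y, z in rad, then the finger opening in m, from 0 to 0.0878. In form: [[[dx, dy, dz], [wx, wy, wz], jaw], ...]. A call has exactly 8 rows; each row shifts and turns the commanded pose from where the row before left it, along the tool's axes as they then stand; what a row does not reach is not made up. A row lasts 1/12 s, in which the tool goes at most 41.7 mm and 7.16 degrees, less where a joint would pass 70% of its speed; a pose out of reach is approached as far as the arm can. A call with a gripper value outside its range is refused whole. The fingers move at their own pace and stop on an object; the grip force is fixed at half the most. Time passes only in rows, so rows that do not move let the fingers close, or fill a call up. It gives the time, the measured TCP pose, the force and the opening at its end, in the units of the state.
- ctrl.get_obs(): the state, without advancing time (a new reading comes with each control period).
- vision.get_image(name): name is "side" or "top"; returns a dict with "img" (384x512x3 uint8, blue, green, red), "mtx" (3x3 intrinsics, pixels), "rvec" (rotation vector, rad) and "tvec" (3), from world to camera coordinates, as OpenCV has them. Camera axes: x right, y down, z forward; pixel columns grow to the right and rows downward; lengths in mm; the calibration is good to about 2 mm. A picture is of the moment at which its call begins. There is no depth.
- workorder.close_job(): hands the job in, once; it reports no verdict.
The state is a dict: "t": time; "qpos": joint angles; "qvel": joint speeds; "joint_torque": joint torques, N m; "ee_pos": TCP position; "orientation": TCP orientation; "ft_force": force on the tool from outside, world axes, zero at the start; "moment": the same for the moment, N m; "width": finger opening in mm.
Only numpy, scipy, OpenCV 4.12 (cv2) and the standard library are available. Lean on these libraries where they do the work, as an engineer would, in place of code of your own. Each camera call takes 0.05 s, during which the arm holds its last target.

## Working session

There is one attempt and no reset: what is moved stays moved. The work goes in short steps, Python scripts to look and compute and a shell command to move; the robot and the scene stay as the last step left them, time stands still between calls to the robot, and variables do not carry over. Pictures are saved under pics/ and viewed, and the job is handed in when it is done.

```bash
mkdir -p pics
python3 - <<'E'
from workcell import ctrl, vision
import cv2
print(ctrl.get_obs(), ctrl.grip_point_offset)
for n in("side","top"):
    d=vision.get_image(n); cv2.imwrite(f"pics/{n}0.png",d["img"]); print(n,d["mtx"],d["rvec"],d["tvec"])
E
```

```text
{'t': 0.0, 'qpos': array([ 1.27799055e+00,  4.23799176e-01,  1.63067146e+00, -1.90430807e-05,
        1.08856271e+00, -1.89796708e-02]), 'qvel': array([ 0.0008298 ,  0.00105191, -0.00025204,  0.00119886, -0.00020978,
       -0.00121445]), 'joint_torque': array([-2.71256220e-03, -5.44624650e+01, -2.73651749e+01,  6.39465521e-02,
        2.29673961e-02, -1.25016809e-04]), 'ee_pos': array([168.82470957, 601.21294144, 221.93497699]), 'orientation': array([ 0.21381751,  1.56029579, -0.21606303]), 'ft_force': array([-0.08076146,  1.12758895,  0.31844564]), 'moment': array([-0.02810486,  0.02233531, -0.04663454]), 'width': 88.04504443463284} 18.700000000000003
side [[435.71290067   0.         254.81316681]
 [  0.         435.71290067 191.27702245]
 [  0.           0.           1.        ]] [ 2.22075021 -0.40308474  0.16215521] [-576.35703942  282.70358849  913.7836093 ]
top [[439.94176102   0.         255.05096736]
 [  0.         439.94176102 189.5679364 ]
 [  0.           0.           1.        ]] [ 2.16760518 -2.10388327  0.15971326] [  74.60523495  670.25313506 1175.17912021]
```

View pics/side0.png

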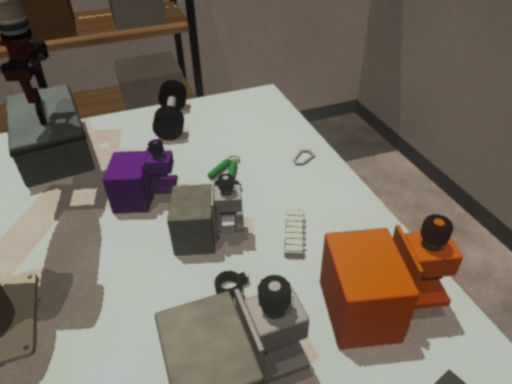

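View pics/top0.png

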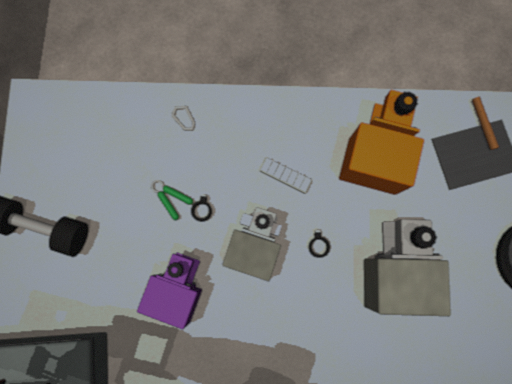

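```bash
cat > h.py <<'E'
import numpy as np, cv2
from scipy.optimize import least_squares
from workcell import ctrl, vision
def P(d,X):
    return cv2.projectPoints(np.array(X,float).reshape(-1,3),d["rvec"],d["tvec"],d["mtx"],None)[0][:,0]
def onz(d,uv,z):
    R=cv2.Rodrigues(d["rvec"])[0]; c=-R.T@d["tvec"].ravel()
    r=R.T@np.linalg.inv(d["mtx"])@np.array([*uv,1.]); return c+r*(z-c[2])/r[2]
E
python3 - <<'E'
from h import *
a=cv2.imread("pics/side0.png")[150:270,150:320]; b=cv2.imread("pics/top0.png")[190:290,180:350]
cv2.imwrite("pics/c1.png",cv2.resize(a,None,fx=4.6,fy=4.6,interpolation=cv2.INTER_CUBIC))
cv2.imwrite("pics/c2.png",cv2.resize(b,None,fx=4.6,fy=4.6,interpolation=cv2.INTER_CUBIC))
E
```

```text
(no output)
```

View pics/c1.png

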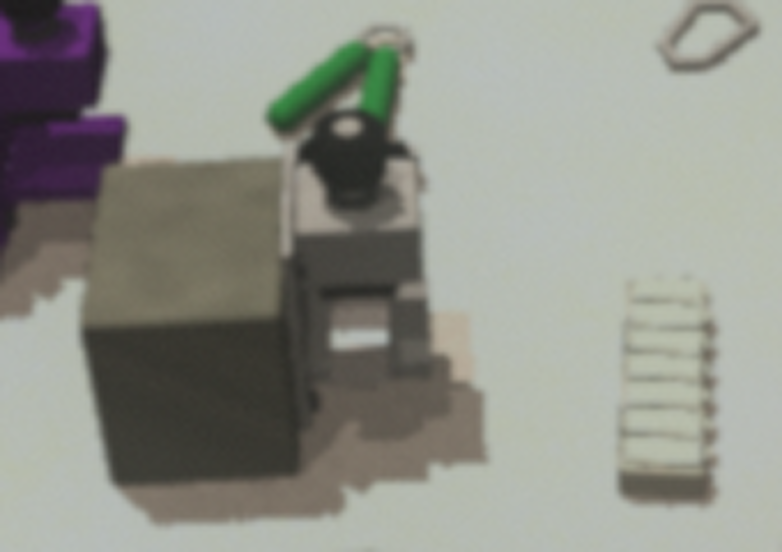

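View pics/c2.png

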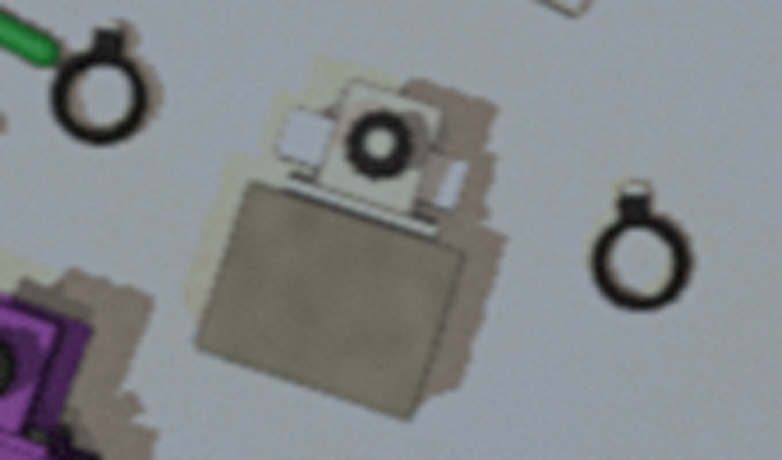

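Run:
```python
from h import *
S=vision.get_image("side");T=vision.get_image("top")
t=lambda u,v:(u/4.6+180-.4,v/4.6+190-.4); s=lambda u,v:(u/4.6+150-.4,v/4.6+150-.4)
for p in [(250,184),(464,252),(410,419),(197,347)]: print(onz(T,t(*p),118).round(1))
k=onz(T,t(380,143),182); print("knob top",k, "side",onz(S,s(348,126),182))
M=np.array([[-37,65,118],[-37,-65,118],[-137,-65,118],[-137,65,118],[0,0,182]],float)
ut=np.array([t(*p) for p in [(250,184),(464,252),(410,419),(197,347),(380,143)]])
def W(p,M=M):
    c,q=np.cos(p[2]),np.sin(p[2]); return np.c_[p[0]+c*M[:,0]-q*M[:,1],p[1]+q*M[:,0]+c*M[:,1],M[:,2]]
sc=[(105,165),(285,158),(280,318),(85,327),(348,126)]
from itertools import permutations
order=None
p0=[k[0],k[1],0]
r=min((least_squares(lambda p:(P(T,W(p))-ut).ravel(),[k[0],k[1],a]) for a in np.arange(-3,3.2,.5)),key=lambda r:r.cost)
print("top fit",r.x,r.fun.round(1)); 
ps=P(S,W(r.x)); print(ps.round(1)); us=np.array([s(*q) for q in sc]); 
idx=[int(np.argmin(np.linalg.norm(us-q,axis=1))) for q in ps]; print(idx,(us[idx]-ps).round(1))
r2=least_squares(lambda p:np.r_[(P(T,W(p))-ut).ravel(),(P(S,W(p))-us[idx]).ravel()],r.x);print("both",r2.x,r2.fun.round(1))
```

```text
[550.3 145.7 118. ]
[515.7  23.7 118. ]
[422.6  51.8 118. ]
[458.4 171.9 118. ]
knob top [570.13607518  73.23064803 182.        ] side [571.69748732  71.40637158 182.        ]
top fit [ 5.70266524e+02  7.36421143e+01 -2.85618900e-01] [-0.3 -1.1  0.8 -0.3  0.7  0.9 -1.1  0.5 -0.2 -0.1]
[[211.  182.2]
 [210.1 217.3]
 [165.7 219.9]
 [170.7 184.5]
 [224.4 176.6]]
[1, 2, 3, 0, 4] [[0.6 1.7]
 [0.3 1.4]
 [2.4 0.7]
 [1.7 1. ]
 [0.9 0.4]]
both [ 5.71336900e+02  7.20929203e+01 -2.85301308e-01] [ 0.4 -1.5  1.4 -0.7  1.4  0.5 -0.5  0.1  0.5 -0.5  0.  -1.5  0.3 -1.1
 -1.8 -0.4 -1.2 -0.7 -0.2 -0.1]
```

```bash
cat >> h.py <<'E'
from scipy.spatial.transform import Rotation as Ro
def st():
    o=ctrl.get_obs(); R=Ro.from_rotvec(o["orientation"]).as_matrix()
    print("t",round(o["t"],2),"q",o["qpos"].round(3),"p",o["ee_pos"].round(2),"F",o["ft_force"].round(2),"M",o["moment"].round(3),"w",round(o["width"],2)); return o,R
def to(X):
    o,R=st(); print("tool shift mm",(R.T@(np.array(X)-o["ee_pos"])).round(2)); print("R cols",R.round(3).tolist())
E
python3 - <<'E'
from h import *
to([570.9,72.3,300])
S=vision.get_image("side");T=vision.get_image("top")
print(P(S,[[0,0,0],[169,601,222]]),P(T,[[0,0,0],[169,601,222]]))
E
```

```text
t 0.2 q [ 1.278  0.424  1.63  -0.     1.089 -0.019] p [168.89 601.41 222.19] F [ 0.6  -0.2   0.21] M [-0.036  0.005  0.016] w 87.44
tool shift mm [ -77.45 -400.75  530.12]
R cols [[-0.0, 0.27, 0.963], [-0.001, 0.963, -0.27], [-1.0, -0.001, -0.0]]
[[-20.00703669 326.07655192]
 [ 37.43858615  93.95650667]] [[282.98029139 440.4848728 ]
 [ 22.62400688 390.38605269]]
```

```bash
python3 -m crank '[[[-0.03,0,0],[0.1,0,0],0.0878],[[-0.03,0,0],[0.1,0,0],0.0878],[[-0.03,0,0],[0,0,0],0.0878],[[0,0,0],[0,0,0],0.0878],[[0,0,0],[0,0,0],0.0878],[[0,0,0],[0,0,0],0.0878],[[0,0,0],[0,0,0],0.0878],[[0,0,0],[0,0,0],0.0878]]'; python3 -c "
from h import *
to([570.9,72.3,300])"
```

```text
t: 0.97
ee_pos: [168.8, 601.0, 311.1]
orientation: [0.369, 1.539, -0.374]
ft_force: [0.7, 0.8, -0.6]
width: 88.0
t 0.97 q [ 1.278  0.339  1.544 -0.     1.261  0.181] p [168.76 600.99 311.09] F [ 0.71  0.8  -0.57] M [-0.021 -0.005  0.008] w 88.0
tool shift mm [  12.15 -286.99  599.03]
R cols [[-0.001, 0.456, 0.89], [-0.003, 0.89, -0.456], [-1.0, -0.003, 0.0]]
```

```bash
for i in 1; do python3 -m crank '[[[0,-0.012,0.025],[0,0,0],0.0878],[[0,-0.012,0.025],[0,0,0],0.0878],[[0,-0.012,0.025],[0,0,0],0.0878],[[0,-0.012,0.025],[0,0,0],0.0878],[[0,-0.012,0.025],[0,0,0],0.0878],[[0,-0.012,0.025],[0,0,0],0.0878],[[0,-0.012,0.025],[0,0,0],0.0878],[[0,-0.012,0.025],[0,0,0],0.0878]]'; done; python3 -m crank '[[[0,-0.012,0.025],[0,0,0],0.0878],[[0,-0.012,0.025],[0,0,0],0.0878],[[0,-0.012,0.025],[0,0,0],0.0878],[[0,-0.012,0.025],[0,0,0],0.0878],[[0,-0.012,0.025],[0,0,0],0.0878],[[0,-0.012,0.025],[0,0,0],0.0878],[[0,-0.012,0.025],[0,0,0],0.0878],[[0,-0.012,0.025],[0,0,0],0.0878]]';python3 -m crank '[[[0,-0.012,0.025],[0,0,0],0.0878],[[0,-0.012,0.025],[0,0,0],0.0878],[[0,-0.012,0.025],[0,0,0],0.0878],[[0,-0.012,0.025],[0,0,0],0.0878],[[0,-0.012,0.025],[0,0,0],0.0878],[[0,-0.012,0.025],[0,0,0],0.0878],[[0,-0.012,0.025],[0,0,0],0.0878],[[0,0,0],[0,0,0],0.0878]]'; python3 -m crank '[[[0,0,0],[-0.1,0,0],0.0878],[[0,0,0],[-0.12,0,0],0.0878],[[0,0,0],[-0.12,0,0],0.0878],[[0,0,0],[-0.12,0,0],0.0878],[[0,0,0],[-0.12,0,0],0.0878],[[0,0,0],[-0.12,0,0],0.0878],[[0,0,0],[-0.12,0,0],0.0878],[[0,0,0],[-0.12,0,0],0.0878]]'; python3 -c "
from h import *
to([570.9,72.3,240])"
```

```text
t: 1.63
ee_pos: [303.5, 423.5, 311.7]
orientation: [0.37, 1.539, -0.373]
ft_force: [0.5, 0.4, 0.1]
width: 87.8
t: 2.3
ee_pos: [437.6, 247.0, 311.8]
orientation: [0.371, 1.54, -0.372]
ft_force: [-0.3, 0.2, 0.4]
width: 87.9
t: 2.97
ee_pos: [556.7, 90.5, 311.6]
orientation: [0.373, 1.538, -0.375]
ft_force: [-0.4, 0.9, 0.2]
width: 87.9
t: 3.63
ee_pos: [553.9, 94.2, 311.7]
orientation: [-0.37, 1.541, 0.371]
ft_force: [0.9, 0.8, -0.4]
width: 87.3
t 3.63 q [ 0.147  0.238  1.681  0.     1.225 -1.896] p [553.91  94.23 311.74] F [ 0.89  0.81 -0.41] M [ 0.048  0.037 -0.008] w 87.33
tool shift mm [ 71.71 -27.31   5.26]
R cols [[-0.002, -0.455, 0.89], [-0.0, 0.89, 0.455], [-1.0, 0.001, -0.002]]
```

```bash
python3 -m crank '[[[0.012,-0.007,0.001],[-0.08,0,0],0.0878],[[0.014,-0.007,0.001],[-0.08,0,0],0.0878],[[0.015,-0.007,0.001],[0,0,0],0.0878],[[0.015,-0.003,0],[0,0,0],0.0878],[[0.015,0,0],[0,0,0],0.0878],[[0.01,0,0],[0,0,0],0.0878],[[0.01,0,0],[0,0,0],0.0878],[[0,0,0],[0,0,0],0.0878]]';  python3 -c "
from h import *
to([570.9,72.3,149.5])
for n in ('side','top'):
    d=vision.get_image(n); (u,v)=P(d,[570.9,72.3,182])[0]; print(n,u,v)
    u,v=int(u),int(v); cv2.imwrite(f'pics/{n}1.png',cv2.resize(d['img'][max(v-60,0):v+60,u-60:u+60],None,fx=5,fy=5,interpolation=cv2.INTER_CUBIC))
"
```

```text
t: 4.3
ee_pos: [568.4, 75.2, 219.4]
orientation: [-0.49, 1.518, 0.492]
ft_force: [-0.1, -0.3, -0.2]
width: 87.8
t 4.3 q [ 0.111  0.354  1.746  0.     1.046 -2.087] p [568.4   75.19 219.35] F [-0.12 -0.3  -0.17] M [0.085 0.087 0.021] w 87.79
tool shift mm [69.84 -3.94  0.57]
R cols [[-0.004, -0.586, 0.81], [-0.0, 0.81, 0.586], [-1.0, 0.002, -0.003]]
side 224.8045281759706 176.84940440577427
top 262.59437077987087 220.38907252836685
```

View pics/side1.png

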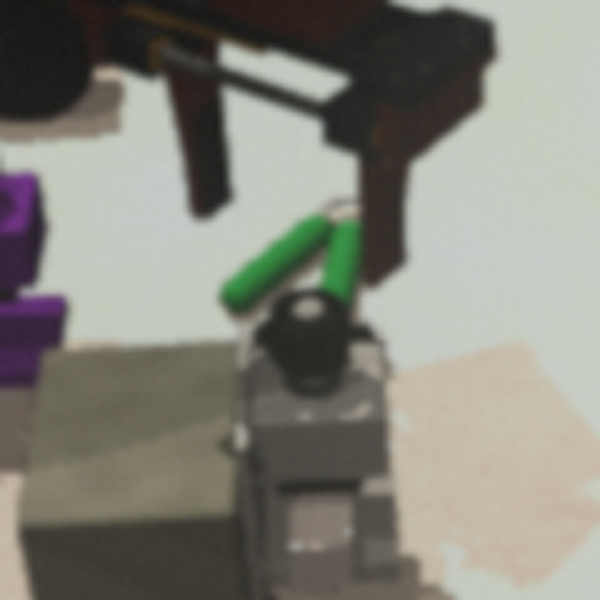

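View pics/top1.png

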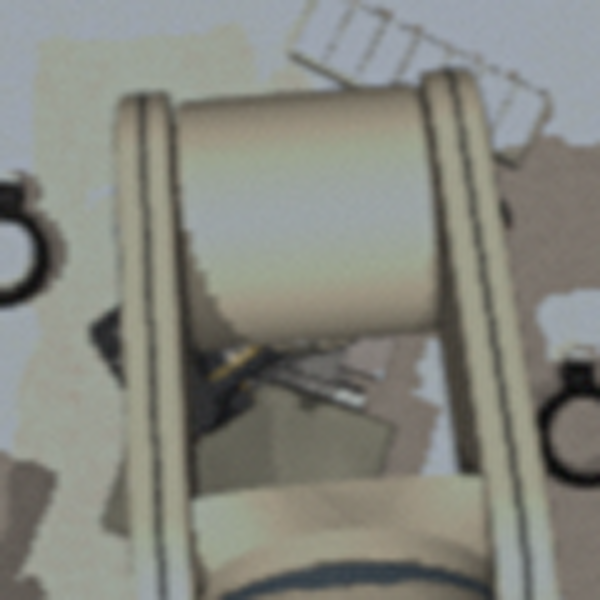

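```bash
python3 -m crank '[[[0.012,-0.004,0.0006],[0,0,0],0.0878],[[0.012,0,0],[0,0,0],0.0878],[[0.012,0,0],[0,0,0],0.0878],[[0.012,0,0],[0,0,0],0.0878],[[0.01,0,0],[0,0,0],0.0878],[[0.006,0,0],[0,0,0],0.0878],[[0.004,0,0],[0,0,0],0.0878],[[0,0,0],[0,0,0],0.0878]]';  python3 -c "
from h import *
to([570.9,72.3,150])
for n in ('side',):
    d=vision.get_image(n); (u,v)=P(d,[570.9,72.3,182])[0]; print(n,u,v)
    u,v=int(u),int(v); cv2.imwrite(f'pics/{n}2.png',cv2.resize(d['img'][max(v-60,0):v+60,u-60:u+60],None,fx=5,fy=5,interpolation=cv2.INTER_CUBIC))
"
```

```text
t: 5.07
ee_pos: [572.2, 72.0, 152.6]
orientation: [-0.49, 1.516, 0.491]
ft_force: [-1.2, -0.6, 0.1]
width: 87.4
t 5.07 q [ 0.105  0.444  1.788 -0.     0.912 -2.092] p [572.21  72.04 152.57] F [-1.22 -0.56  0.12] M [ 0.1    0.013 -0.02 ] w 87.41
tool shift mm [ 2.57  0.98 -0.91]
R cols [[-0.002, -0.586, 0.81], [-0.0, 0.81, 0.586], [-1.0, 0.001, -0.001]]
side 224.8045281759706 176.84940440577427
```

View pics/side2.png

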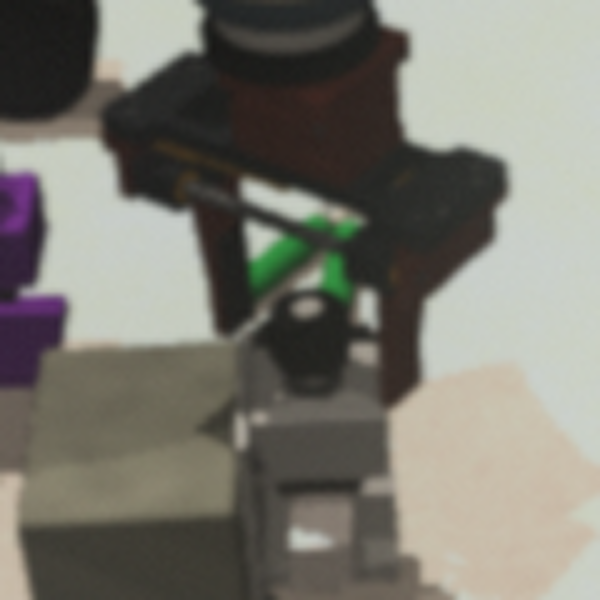

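```bash
python3 -m crank '[[[0.0025,0.001,-0.0009],[0,0,0],0.045],[[0,0,0],[0,0,0],0.045],[[0,0,0],[0,0,0],0.045],[[0,0,0],[0,0,0],0.045],[[0,0,0],[0,0,0],0.038],[[0,0,0],[0,0,0],0.038],[[0,0,0],[0,0,0],0.038],[[0,0,0],[0,0,0],0.038]]';  python3 -c "
from h import *
to([570.9,72.3,150])"
```

```text
t: 5.78
ee_pos: [571.4, 72.4, 151.2]
orientation: [-0.49, 1.515, 0.49]
ft_force: [-0.0, -0.7, -0.2]
width: 39.4
t 5.78 q [ 0.105  0.444  1.791 -0.     0.906 -2.092] p [571.43  72.37 151.25] F [-0.01 -0.72 -0.2 ] M [0.077 0.02  0.017] w 39.41
tool shift mm [ 1.25  0.26 -0.47]
R cols [[0.0, -0.586, 0.81], [-0.0, 0.81, 0.586], [-1.0, -0.0, 0.0]]
```

```bash
python3 -m crank '[[[0.0005,0,0],[0,0,0],0.036],[[0,0,0],[0,0,0],0.035],[[0,0,0],[0,0,0],0.034],[[0,0,0],[0,0,0],0.03],[[0,0,0],[0,0,0],0.02],[[0,0,0],[0,0,0],0],[[0,0,0],[0,0,0],0],[[0,0,0],[0,0,0],0]]';  python3 -c "
from h import *
to([570.9,72.3,150])"
```

```text
t: 6.45
ee_pos: [570.8, 73.2, 150.8]
orientation: [-0.489, 1.515, 0.491]
ft_force: [-3.4, 4.1, 3.5]
width: 35.7
t 6.45 q [ 1.060e-01  4.440e-01  1.792e+00  2.000e-03  9.060e-01 -2.092e+00] p [570.82  73.16 150.82] F [-3.37  4.07  3.46] M [0.823 0.527 0.006] w 35.7
tool shift mm [ 0.82 -0.75 -0.44]
R cols [[-0.001, -0.586, 0.81], [0.001, 0.81, 0.586], [-1.0, 0.002, -0.0]]
```

```bash
python3 -m crank '[[[0,0.0005,0],[0,0,0],0],[[0,0.0005,0],[0,0,0],0],[[-0.0005,0,0],[0,0,0],0],[[-0.0005,0,0],[0,0,0],0],[[-0.0005,0,0],[0,0,0],0],[[-0.0005,0,0],[0,0,0],0],[[0,0,0],[0,0,0],0],[[0,0,0],[0,0,0],0]]';  python3 -c "
from h import *
to([570.9,72.3,150])"
```

```text
t: 7.12
ee_pos: [570.8, 73.2, 152.4]
orientation: [-0.49, 1.515, 0.49]
ft_force: [0.2, 2.9, -5.0]
width: 35.7
t 7.12 q [ 0.107  0.442  1.792  0.     0.909 -2.09 ] p [570.76  73.19 152.43] F [ 0.18  2.86 -4.99] M [ 0.434 -0.17  -0.037] w 35.66
tool shift mm [ 2.43 -0.8  -0.41]
R cols [[-0.0, -0.586, 0.81], [0.0, 0.81, 0.586], [-1.0, 0.0, -0.0]]
```

```bash
python3 -m crank '[[[-0.0005,0,0],[0,0,0],0],[[-0.0005,0,0],[0,0,0],0],[[-0.0005,0,0],[0,0,0],0],[[-0.0005,0,0],[0,0,0],0],[[0,0,0],[0,0,0],0],[[0,0,0],[0,0,0],0],[[0,0,0],[0,0,0],0],[[0,0,0],[0,0,0],0]]';  python3 -c "
from h import *
to([570.9,72.3,150])"; python3 -m crank '[[[-0.0005,0,0],[0,0,0],0],[[-0.0005,0,0],[0,0,0],0],[[0,0,0],[0,0,0],0],[[0,0,0],[0,0,0],0],[[0,0,0],[0,0,0],0],[[0,0,0],[0,0,0],0],[[0,0,0],[0,0,0],0],[[0,0,0],[0,0,0],0]]';  python3 -c "
from h import *
to([570.9,72.3,150])"
```

```text
t: 7.78
ee_pos: [570.7, 73.2, 154.6]
orientation: [-0.49, 1.515, 0.49]
ft_force: [0.9, 2.3, -7.7]
width: 35.5
t 7.78 q [ 0.107  0.439  1.79   0.     0.913 -2.09 ] p [570.74  73.2  154.65] F [ 0.94  2.27 -7.67] M [ 0.451 -0.115  0.005] w 35.51
tool shift mm [ 4.65 -0.82 -0.4 ]
R cols [[-0.0, -0.586, 0.81], [-0.0, 0.81, 0.586], [-1.0, 0.0, -0.0]]
t: 8.45
ee_pos: [570.8, 73.2, 155.6]
orientation: [-0.49, 1.515, 0.49]
ft_force: [0.4, 2.6, -6.4]
width: 35.7
t 8.45 q [ 0.107  0.437  1.79   0.     0.915 -2.09 ] p [570.76  73.2  155.64] F [ 0.42  2.57 -6.45] M [ 0.482 -0.038 -0.052] w 35.72
tool shift mm [ 5.64 -0.81 -0.41]
R cols [[-0.0, -0.586, 0.81], [0.0, 0.81, 0.586], [-1.0, 0.0, -0.0]]
```

```bash
python3 -m crank '[[[-0.0005,0,0],[0,0,0],0],[[0,0,0],[0,0,0],0],[[0,0,0],[0,0,0],0],[[0,0,0],[0,0,0],0],[[0,0,0],[0,0,0],0],[[0,0,0],[0,0,0],0],[[0,0,0],[0,0,0],0],[[0,0,0],[0,0,0],0]]';  python3 -c "
from h import *
to([570.9,72.3,150])"; python3 -m crank '[[[-0.0005,0,0],[0,0,0],0],[[0,0,0],[0,0,0],0],[[0,0,0],[0,0,0],0],[[0,0,0],[0,0,0],0],[[0,0,0],[0,0,0],0],[[0,0,0],[0,0,0],0],[[0,0,0],[0,0,0],0],[[0,0,0],[0,0,0],0]]';  python3 -c "
from h import *
to([570.9,72.3,150])"
```

```text
t: 9.12
ee_pos: [570.8, 73.2, 156.1]
orientation: [-0.49, 1.515, 0.49]
ft_force: [1.0, 2.2, -7.0]
width: 35.3
t 9.12 q [ 0.107  0.437  1.789 -0.     0.916 -2.09 ] p [570.77  73.18 156.12] F [ 0.98  2.24 -7.03] M [ 0.541 -0.056 -0.039] w 35.28
tool shift mm [ 6.12 -0.79 -0.41]
R cols [[-0.0, -0.586, 0.81], [-0.0, 0.81, 0.586], [-1.0, 0.0, -0.0]]
t: 9.78
ee_pos: [570.7, 73.2, 156.6]
orientation: [-0.49, 1.515, 0.49]
ft_force: [1.6, 2.0, -11.0]
width: 35.4
t 9.78 q [ 0.107  0.436  1.789  0.     0.917 -2.09 ] p [570.74  73.2  156.57] F [  1.64   2.02 -11.01] M [ 0.615 -0.218  0.025] w 35.42
tool shift mm [ 6.57 -0.83 -0.4 ]
R cols [[-0.0, -0.586, 0.81], [-0.0, 0.81, 0.586], [-1.0, 0.0, -0.0]]
```

```bash
python3 -m crank '[[[-0.0002,0,0],[0.04,0,0],0],[[0,0,0],[0.05,0,0],0],[[0,0,0],[0.05,0,0],0],[[0,0,0],[0.05,0,0],0],[[0,0,0],[0,0,0],0],[[0,0,0],[0,0,0],0],[[0,0,0],[0,0,0],0],[[0,0,0],[0,0,0],0]]';  python3 -c "
from h import *
to([570.9,72.3,150])"
```

```text
t: 10.45
ee_pos: [570.8, 73.1, 156.7]
orientation: [-0.343, 1.544, 0.343]
ft_force: [2.2, 1.5, -13.6]
width: 35.2
t 10.45 q [ 0.107  0.436  1.789 -0.     0.917 -1.901] p [570.79  73.09 156.74] F [  2.2    1.48 -13.58] M [ 0.297 -0.343 -0.034] w 35.19
tool shift mm [ 6.74 -0.76 -0.24]
R cols [[-0.0, -0.423, 0.906], [-0.0, 0.906, 0.423], [-1.0, -0.0, -0.0]]
```

```bash
python3 -m crank '[[[0,0,0],[0.05,0,0],0],[[0,0,0],[0.05,0,0],0],[[0,0,0],[0.05,0,0],0],[[0,0,0],[0.05,0,0],0],[[0,0,0],[0,0,0],0],[[0,0,0],[0,0,0],0],[[0,0,0],[0,0,0],0],[[0,0,0],[0,0,0],0]]';  python3 -c "
from h import *
to([570.9,72.3,150])"
```

```text
t: 11.12
ee_pos: [570.9, 72.9, 156.9]
orientation: [-0.187, 1.563, 0.186]
ft_force: [2.7, -0.8, -14.0]
width: 35.3
t 11.12 q [ 0.107  0.436  1.789 -0.     0.917 -1.701] p [570.85  72.94 156.86] F [  2.71  -0.79 -14.04] M [-0.037 -0.5    0.044] w 35.34
tool shift mm [ 6.86 -0.63 -0.1 ]
R cols [[0.0, -0.235, 0.972], [-0.0, 0.972, 0.235], [-1.0, -0.0, -0.0]]
```

```bash
python3 -m crank '[[[0,0,0],[0.05,0,0],0],[[0,0,0],[0.05,0,0],0],[[0,0,0],[0.05,0,0],0],[[0,0,0],[0.05,0,0],0],[[0,0,0],[0,0,0],0],[[0,0,0],[0,0,0],0],[[0,0,0],[0,0,0],0],[[0,0,0],[0,0,0],0]]';  python3 -c "
from h import *
to([570.9,72.3,150])"
```

```text
t: 11.78
ee_pos: [571.0, 72.9, 157.4]
orientation: [-0.03, 1.57, 0.029]
ft_force: [-0.3, -3.3, -3.0]
width: 35.6
t 11.78 q [ 1.070e-01  4.350e-01  1.789e+00 -1.000e-03  9.180e-01 -1.501e+00] p [570.97  72.87 157.42] F [-0.3  -3.27 -2.99] M [-0.68   0.008 -0.097] w 35.56
tool shift mm [ 7.42 -0.57 -0.1 ]
R cols [[0.0, -0.037, 0.999], [-0.0, 0.999, 0.037], [-1.0, -0.0, 0.0]]
```

```bash
python3 -m crank '[[[-0.0004,0,0],[0,0,0],0],[[-0.0004,0,0],[0,0,0],0],[[-0.0004,0,0],[0,0,0],0],[[-0.0004,0,0],[0,0,0],0],[[0,0,0],[0,0,0],0],[[0,0,0],[0,0,0],0],[[0,0,0],[0,0,0],0],[[0,0,0],[0,0,0],0]]';  python3 -c "
from h import *
to([570.9,72.3,150])"
```

```text
t: 12.45
ee_pos: [570.9, 72.9, 158.2]
orientation: [-0.029, 1.571, 0.028]
ft_force: [1.5, -4.1, -9.1]
width: 35.6
t 12.45 q [ 1.070e-01  4.340e-01  1.788e+00 -1.000e-03  9.200e-01 -1.500e+00] p [570.87  72.87 158.19] F [ 1.47 -4.12 -9.06] M [-0.88  -0.291 -0.037] w 35.61
tool shift mm [ 8.19 -0.57  0.01]
R cols [[-0.0, -0.036, 0.999], [-0.0, 0.999, 0.036], [-1.0, -0.0, -0.0]]
```

```bash
python3 -m crank '[[[-0.0004,0,0],[0,0,0],0],[[-0.0004,0,0],[0,0,0],0],[[-0.0004,0,0],[0,0,0],0],[[0,0,0],[0,0,0],0],[[0,0,0],[0,0,0],0],[[0,0,0],[0,0,0],0],[[0,0,0],[0,0,0],0],[[0,0,0],[0,0,0],0]]';  python3 -c "
from h import *
to([570.9,72.3,150])"
```

```text
t: 13.12
ee_pos: [570.8, 72.9, 159.2]
orientation: [-0.029, 1.571, 0.028]
ft_force: [2.2, -4.3, -10.9]
width: 35.7
t 13.12 q [ 1.070e-01  4.320e-01  1.787e+00 -1.000e-03  9.220e-01 -1.500e+00] p [570.82  72.89 159.17] F [  2.19  -4.33 -10.95] M [-0.876 -0.437 -0.098] w 35.65
tool shift mm [ 9.17 -0.59  0.06]
R cols [[-0.0, -0.036, 0.999], [-0.0, 0.999, 0.036], [-1.0, -0.0, -0.0]]
```

```bash
python3 -m crank '[[[0,-0.0004,0],[0,0,0],0],[[0,-0.0004,0.0003],[0,0,0],0],[[-0.0004,0,0],[0,0,0],0],[[-0.0004,0,0],[0,0,0],0],[[0,0,0],[0,0,0],0],[[0,0,0],[0,0,0],0],[[0,0,0],[0,0,0],0],[[0,0,0],[0,0,0],0]]';  python3 -c "
from h import *
to([570.9,72.3,150])"
```

```text
t: 13.78
ee_pos: [570.9, 72.7, 160.3]
orientation: [-0.028, 1.571, 0.029]
ft_force: [0.3, 2.1, -12.6]
width: 35.4
t 13.78 q [ 1.060e-01  4.310e-01  1.787e+00  1.000e-03  9.250e-01 -1.502e+00] p [570.89  72.73 160.34] F [  0.27   2.1  -12.56] M [ 0.443 -0.211 -0.08 ] w 35.39
tool shift mm [10.34 -0.43  0.  ]
R cols [[-0.001, -0.036, 0.999], [0.0, 0.999, 0.036], [-1.0, 0.0, -0.001]]
```

```bash
python3 -c "
from h import *
d=vision.get_image('side'); (u,v)=P(d,[570.9,72.3,182])[0]
print(P(d,[[570.9,72.3,182],[570.9,72.3,187.4],[570.9,72.3,191]]).round(2))
u,v=int(u),int(v); a=cv2.resize(d['img'][v-20:v+30,u-30:u+30],None,fx=10,fy=10,interpolation=cv2.INTER_CUBIC)
b=cv2.resize(cv2.imread('pics/side0.png')[v-20:v+30,u-30:u+30],None,fx=10,fy=10,interpolation=cv2.INTER_CUBIC)
cv2.imwrite('pics/s3.png',a);cv2.imwrite('pics/s3b.png',b);st()"
```

```text
[[224.8  176.85]
 [224.65 174.96]
 [224.55 173.69]]
t 13.83 q [ 1.060e-01  4.310e-01  1.787e+00  1.000e-03  9.250e-01 -1.502e+00] p [570.89  72.72 160.35] F [  1.57   1.61 -12.2 ] M [ 0.488 -0.162 -0.126] w 35.55
```

View pics/s3.png

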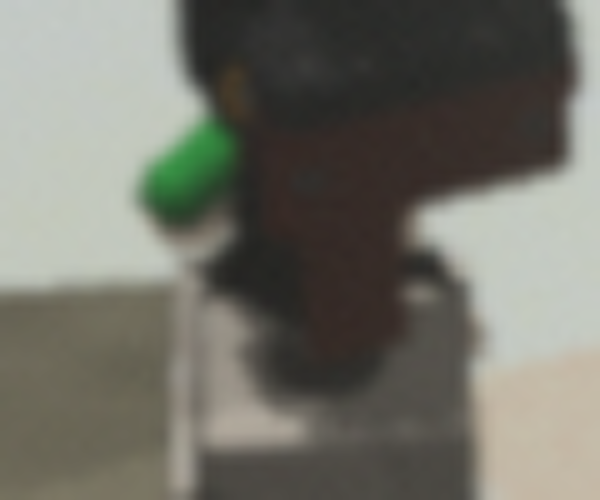

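View pics/s3b.png

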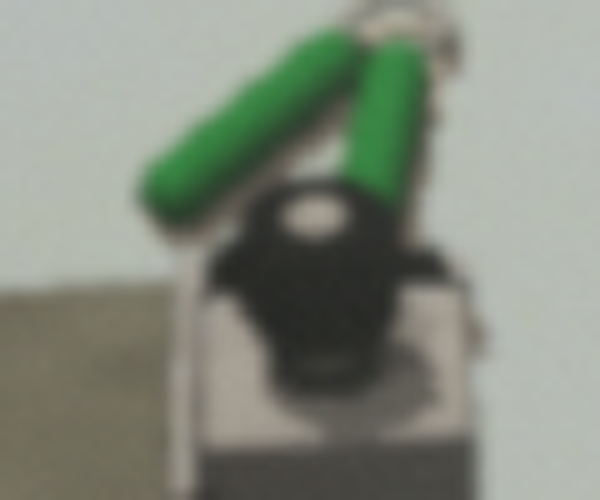

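```bash
python3 -m crank '[[[0,0,0],[0.05,0,0],0],[[0,0,0],[0.05,0,0],0],[[0,0,0],[0.05,0,0],0],[[0,0,0],[0.05,0,0],0],[[0,0,0],[0,0,0],0],[[0,0,0],[0,0,0],0],[[0,0,0],[0,0,0],0],[[0,0,0],[0,0,0],0]]';  python3 -c "
from h import *
to([570.9,72.3,150])"
```

```text
t: 14.5
ee_pos: [571.0, 72.5, 160.7]
orientation: [0.128, 1.567, -0.128]
ft_force: [-1.8, 2.0, -7.3]
width: 35.5
t 14.5 q [ 0.106  0.431  1.786  0.     0.925 -1.303] p [571.01  72.53 160.67] F [-1.8   2.   -7.32] M [0.453 0.246 0.064] w 35.49
tool shift mm [10.67 -0.25 -0.07]
R cols [[-0.0, 0.162, 0.987], [0.0, 0.987, -0.162], [-1.0, 0.0, -0.0]]
```

```bash
python3 -m crank '[[[0,0,0],[0.05,0,0],0],[[0,0,0],[0.05,0,0],0],[[0,0,0],[0.05,0,0],0],[[0,0,0],[0.05,0,0],0],[[0,0,0],[0.05,0,0],0],[[0,0,0],[0.05,0,0],0],[[0,0,0],[0.05,0,0],0],[[0,0,0],[0.05,0,0],0]]';  python3 -c "
from h import *
to([570.9,72.3,150])"
```

```text
t: 15.17
ee_pos: [570.9, 72.3, 160.6]
orientation: [0.442, 1.525, -0.443]
ft_force: [-2.0, 1.3, -6.7]
width: 35.4
t 15.17 q [ 0.105  0.431  1.786 -0.     0.925 -0.9  ] p [570.9   72.25 160.62] F [-1.99  1.31 -6.72] M [0.092 0.376 0.12 ] w 35.42
tool shift mm [10.62  0.05 -0.02]
R cols [[-0.0, 0.535, 0.845], [-0.0, 0.845, -0.535], [-1.0, -0.001, -0.0]]
```

```bash
python3 -m crank '[[[0,0,0],[0.03,0,0],0],[[0,0,0],[0.03,0,0],0],[[0,0,0],[0.03,0,0],0],[[0,0,0],[0.03,0,0],0],[[0,0,0],[0.03,0,0],0],[[0,0,0],[0.03,0,0],0],[[0,0,0],[0.03,0,0],0],[[0,0,0],[0.03,0,0],0]]';  python3 -c "
from h import *
st()"; python3 -m crank '[[[0,0,0],[0.03,0,0],0],[[0,0,0],[0.03,0,0],0],[[0,0,0],[0.03,0,0],0],[[0,0,0],[0.03,0,0],0],[[0,0,0],[0.03,0,0],0],[[0,0,0],[0.03,0,0],0],[[0,0,0],[0.03,0,0],0],[[0,0,0],[0.03,0,0],0]]';  python3 -c "
from h import *
st()"
```

```text
t: 15.83
ee_pos: [570.8, 72.1, 160.6]
orientation: [0.628, 1.478, -0.629]
ft_force: [-2.1, 0.5, -5.7]
width: 35.5
t 15.83 q [ 1.050e-01  4.310e-01  1.787e+00 -1.000e-03  9.250e-01 -6.610e-01] p [570.75  72.1  160.58] F [-2.14  0.52 -5.66] M [-0.01   0.476  0.148] w 35.53
t: 16.5
ee_pos: [570.6, 72.0, 160.5]
orientation: [0.812, 1.414, -0.814]
ft_force: [-3.2, 0.2, -5.1]
width: 35.7
t 16.5 q [ 1.050e-01  4.310e-01  1.787e+00 -1.000e-03  9.260e-01 -4.210e-01] p [570.6   71.97 160.51] F [-3.2   0.24 -5.07] M [-0.051  0.522  0.116] w 35.74
```

```bash
python3 -m crank '[[[0,-0.0003,0],[0.03,0,0],0],[[0,0,0],[0.03,0,0],0],[[0,0,0],[0.03,0,0],0],[[0,0,0],[0.03,0,0],0],[[0,0,0],[0.03,0,0],0],[[0,0,0],[0.03,0,0],0],[[0,0,0],[0.03,0,0],0],[[0,0,0],[0.03,0,0],0]]';  python3 -c "
from h import *
st()"; python3 -m crank '[[[0,0,0],[0.03,0,0],0],[[0,0,0],[0.03,0,0],0],[[0,0,0],[0.03,0,0],0],[[0,0,0],[0.03,0,0],0],[[0,0,0],[0.03,0,0],0],[[0,0,0],[0.03,0,0],0],[[0,0,0],[0.03,0,0],0],[[0,0,0],[0.03,0,0],0]]';  python3 -c "
from h import *
st()
d=vision.get_image('side'); st(); cv2.imwrite('pics/s4.png',cv2.resize(d['img'][180:250,190:260],None,fx=8,fy=8,interpolation=cv2.INTER_CUBIC))"
```

```text
t: 17.17
ee_pos: [570.4, 71.9, 160.6]
orientation: [0.995, 1.332, -0.997]
ft_force: [-1.7, 0.5, -6.3]
width: 35.3
t 17.17 q [ 1.050e-01  4.300e-01  1.787e+00 -1.000e-03  9.250e-01 -1.810e-01] p [570.4   71.88 160.56] F [-1.66  0.46 -6.31] M [-0.122  0.603  0.135] w 35.3
t: 17.83
ee_pos: [570.2, 71.8, 160.5]
orientation: [1.174, 1.231, -1.176]
ft_force: [-3.6, -0.8, -6.1]
width: 35.3
t 17.83 q [ 1.050e-01  4.300e-01  1.787e+00 -1.000e-03  9.260e-01  5.900e-02] p [570.2   71.84 160.5 ] F [-3.61 -0.82 -6.11] M [-0.097  0.608  0.122] w 35.26
t 17.88 q [ 1.050e-01  4.300e-01  1.787e+00 -1.000e-03  9.260e-01  6.100e-02] p [570.21  71.88 160.5 ] F [-3.57 -1.41 -6.16] M [-0.143  0.765  0.07 ] w 35.05
```

View pics/s4.png

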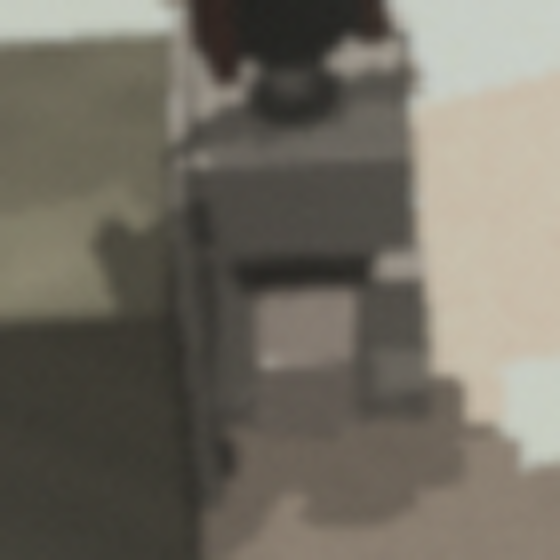

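```bash
python3 -m crank '[[[0,-0.0005,0],[0.03,0,0],0],[[0,0,0],[0.03,0,0],0],[[0,0,0],[0.03,0,0],0],[[0,0,0],[0.03,0,0],0],[[0,0,0],[0.03,0,0],0],[[0,0,0],[0.03,0,0],0],[[0,0,0],[0.03,0,0],0],[[0,0,0],[0.03,0,0],0]]';  python3 -c "
from h import *
st()"; python3 -m crank '[[[0,0,0],[0.03,0,0],0],[[0,0,0],[0.03,0,0],0],[[0,0,0],[0.03,0,0],0],[[0,0,0],[0.03,0,0],0],[[0,0,0],[0.03,0,0],0],[[0,0,0],[0.03,0,0],0],[[0,0,0],[0.03,0,0],0],[[0,0,0],[0.03,0,0],0]]';  python3 -c "
from h import *
to([570.9,72.3,150])"
```

```text
t: 18.55
ee_pos: [570.0, 71.9, 160.5]
orientation: [1.349, 1.112, -1.351]
ft_force: [-3.5, -0.7, -6.1]
width: 35.4
t 18.55 q [ 1.050e-01  4.300e-01  1.788e+00 -1.000e-03  9.250e-01  2.980e-01] p [569.97  71.87 160.55] F [-3.46 -0.72 -6.07] M [-0.142  0.57   0.125] w 35.38
t: 19.22
ee_pos: [569.8, 71.9, 160.5]
orientation: [1.519, 0.973, -1.522]
ft_force: [-4.0, -0.5, -5.5]
width: 35.2
t 19.22 q [ 1.050e-01  4.300e-01  1.788e+00 -1.000e-03  9.250e-01  5.380e-01] p [569.8   71.93 160.51] F [-3.99 -0.52 -5.5 ] M [-0.083  0.761  0.195] w 35.2
tool shift mm [10.51  0.85 -0.81]
R cols [[-0.001, 0.908, -0.419], [-0.001, -0.419, -0.908], [-1.0, -0.001, 0.001]]
```

```bash
python3 -m crank '[[[0,-0.0004,0],[0.02,0,0],0],[[0,0,0],[0.02,0,0],0],[[0,0,0],[0.02,0,0],0],[[0,0,0],[0.02,0,0],0],[[0,0,0],[0.02,0,0],0],[[0,0,0],[0.02,0,0],0],[[0,0,0],[0.02,0,0],0],[[0,0,0],[0.02,0,0],0]]';  python3 -c "
from h import *
st()"; python3 -m crank '[[[0,0,0],[0.02,0,0],0],[[0,0,0],[0.02,0,0],0],[[0,0,0],[0.02,0,0],0],[[0,0,0],[0.02,0,0],0],[[0,0,0],[0.02,0,0],0],[[0,0,0],[0.02,0,0],0],[[0,0,0],[0.02,0,0],0],[[0,0,0],[0.02,0,0],0]]';  python3 -c "
from h import *
to([570.9,72.3,150])"
```

```text
t: 19.88
ee_pos: [569.7, 72.1, 160.4]
orientation: [1.631, 0.867, -1.633]
ft_force: [-4.6, -2.9, -3.7]
width: 35.7
t 19.88 q [ 0.105  0.429  1.789 -0.     0.924  0.7  ] p [569.69  72.1  160.44] F [-4.57 -2.86 -3.72] M [-0.542  0.887  0.222] w 35.69
t: 20.55
ee_pos: [569.6, 72.2, 160.4]
orientation: [1.739, 0.752, -1.741]
ft_force: [-4.9, -2.4, -4.4]
width: 35.7
t 20.55 q [ 0.105  0.429  1.789 -0.     0.924  0.86 ] p [569.6   72.16 160.44] F [-4.91 -2.37 -4.4 ] M [-0.487  0.95   0.234] w 35.72
tool shift mm [10.44  0.85 -1.01]
R cols [[-0.001, 0.729, -0.685], [-0.0, -0.685, -0.729], [-1.0, -0.0, 0.001]]
```

```bash
python3 -m crank '[[[0,0,0.0004],[0.025,0,0],0],[[0,0,0.0004],[0.025,0,0],0],[[0,0,0],[0.025,0,0],0],[[0,0,0],[0.025,0,0],0],[[0,0,0],[0.025,0,0],0],[[0,0,0],[0.025,0,0],0],[[0,0,0],[0.025,0,0],0],[[0,0,0],[0.025,0,0],0]]';  python3 -c "
from h import *
to([570.9,72.3,150])"
```

```text
t: 21.22
ee_pos: [569.5, 72.2, 160.5]
orientation: [1.87, 0.595, -1.869]
ft_force: [-4.3, 0.3, -5.6]
width: 35.2
t 21.22 q [1.05e-01 4.29e-01 1.79e+00 1.00e-03 9.23e-01 1.06e+00] p [569.46  72.21 160.5 ] F [-4.33  0.32 -5.59] M [0.084 0.829 0.277] w 35.22
tool shift mm [10.5   0.77 -1.23]
R cols [[0.0, 0.577, -0.816], [0.001, -0.816, -0.577], [-1.0, -0.0, -0.0]]
```

```bash
python3 -m crank '[[[0,0,0],[-0.05,0,0],0],[[0,0,0],[-0.05,0,0],0],[[0.0014,0,0],[0,0,0],0],[[0.0016,0,0],[0,0,0],0],[[0.0016,0,0],[0,0,0],0],[[0.0016,0,0],[0,0,0],0],[[0.0016,0,0],[0,0,0],0],[[0.001,0,0],[0,0,0],0]]';  python3 -c "
from h import *
to([570.9,72.3,150])"
```

```text
t: 21.88
ee_pos: [569.5, 72.1, 151.5]
orientation: [1.805, 0.677, -1.805]
ft_force: [-3.9, 2.2, -4.8]
width: 35.7
t 21.88 q [1.050e-01 4.410e-01 1.795e+00 1.000e-03 9.050e-01 9.580e-01] p [569.47  72.1  151.48] F [-3.87  2.16 -4.77] M [0.452 0.875 0.016] w 35.67
tool shift mm [ 1.48  0.79 -1.21]
R cols [[-0.0, 0.657, -0.754], [0.0, -0.754, -0.657], [-1.0, -0.0, -0.0]]
```

Pull is back near zero (force about 4 N, the spring's preload). Open, retreat and look.

```bash
python3 -m crank '[[[0.0003,0,0],[0,0,0],0],[[0,0,0],[0,0,0],0.038],[[0,0,0],[0,0,0],0.05],[[0,0,0],[0,0,0],0.07],[[0,0,0],[0,0,0],0.0878],[[0,0,0],[0,0,0],0.0878],[[0,0,0],[0,0,0],0.0878],[[0,0,0],[0,0,0],0.0878]]'; python3 -m crank '[[[-0.005,0,0],[0,0,0],0.0878],[[-0.01,0,0],[0,0,0],0.0878],[[-0.02,0,0],[0,0,0],0.0878],[[-0.03,0,0],[0,0,0],0.0878],[[-0.03,0,0],[0,0,0],0.0878],[[-0.02,0,0],[0,0,0],0.0878],[[0,0,0],[0,0,0],0.0878],[[0,0,0],[0,0,0],0.0878]]'; python3 -m crank '[[[0,0.01,0.02],[0,0,0],0.0878],[[0,0.01,0.02],[0,0,0],0.0878],[[0,0.01,0.02],[0,0,0],0.0878],[[0,0.01,0.02],[0,0,0],0.0878],[[0,0.01,0.02],[0,0,0],0.0878],[[0,0.01,0.02],[0,0,0],0.0878],[[0,0,0],[0,0,0],0.0878],[[0,0,0],[0,0,0],0.0878]]'; python3 -c "
from h import *
to([570.9,72.3,150])
for n in ('side','top'): cv2.imwrite(f'pics/{n}5.png',vision.get_image(n)['img'])
a=cv2.imread('pics/side5.png')[150:250,160:260];b=cv2.imread('pics/side0.png')[150:250,160:260]
cv2.imwrite('pics/cmp5.png',cv2.resize(np.hstack([b,a]),None,fx=4,fy=4,interpolation=cv2.INTER_CUBIC))"
```

```text
t: 22.55
ee_pos: [569.7, 71.7, 151.6]
orientation: [1.805, 0.676, -1.803]
ft_force: [0.1, 0.5, -0.7]
width: 74.7
t: 23.22
ee_pos: [570.2, 71.9, 268.2]
orientation: [1.807, 0.676, -1.8]
ft_force: [-0.4, 0.7, -0.2]
width: 87.7
t: 23.88
ee_pos: [517.6, -52.8, 265.3]
orientation: [1.804, 0.676, -1.808]
ft_force: [0.8, 0.8, 0.7]
width: 87.8
t 23.88 q [-0.125  0.219  1.818  0.     1.107  0.73 ] p [517.61 -52.82 265.3 ] F [0.78 0.81 0.67] M [-0.051  0.041 -0.012] w 87.76
tool shift mm [ 115.25  -59.27 -122.45]
R cols [[-0.002, 0.656, -0.755], [0.0, -0.755, -0.656], [-1.0, -0.002, 0.001]]
```

View pics/cmp5.png

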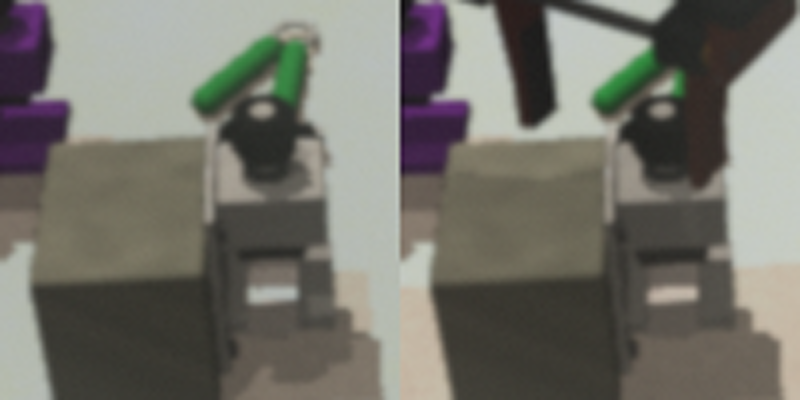

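View pics/top5.png

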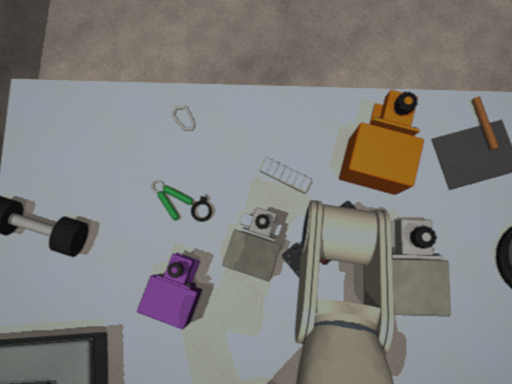

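```bash
python3 -c "
from workcell import workorder
print(workorder.close_job())"
```

```text
the job is handed in; nothing more can be done
None
```

I tightened the small grey clamp until the torque showed the jaw biting the bar, let its knob spring back, and handed the job in at about 24 s.

**Pull and search:** I pulled the knob up gently until it met a tooth at about 5 mm. Then I turned it clockwise under a light pull, about 4 to 8 N on the washer, until it dropped into the slots. I held it at about 9 mm while driving.

**Drive:** The torque ran at about 0.12 to 0.13 N m, began to climb near the bite, and stopped at a measured 0.28 N m (roughly 0.25 after allowing for a small sensor offset). I put the grip at about 45 N, but that is inferred from torque and turn angle, because no camera shows the jaw force.

**Last checks:**
- The picture from the side shows the knob back down at its starting height, and the jaw looks slightly lower than before.
- The wrist force is about zero with the gripper open and clear of the clamp.
- The bar, the organiser, the grip trainer and clip_a look unmoved. clip_b was hidden under the arm in the final picture, so I did not check it there, but the gripper passed well above it.

**One oddity:** After the first drop into the slots, the pull read about 4 to 5 N above the spring's expected force (12.6 N at most). It fell back to the expected value after another 0.2 rad of turn. This was probably the pin rubbing on a slot wall, or the pin entering the slots only then.

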